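# Third hand at the sieve shaker: seat the sieve, fit the clamping lid and hold it down

## Task

Slide the sieve that stands on the shaker's sprung platform fully home against the two rear stop posts, then lower the clamping lid over the two threaded rods so that it lies flat on the sieve. Press the lid down gently with a steady push of about 12 newtons so that I can run the wing nuts on; finish while still holding it down like that, never push hard, and leave the other things on the bench where they are.

Things in the scene. Friction and masses are not known exactly. Their poses are not given: they have to be found in the camera images.
- shaker: Low grey sieve shaker fixed on the worktop, housing 200 (x) by 250 mm (y). Origin: under its centre on the worktop; x points from its control panel (front) to its back. On it a steel platform plate, 196 x 244 mm, rides on coil springs, top 90 mm above the worktop while up; on the plate two upright steel rods, 10 mm thick, tops 122 mm above the plate, feet with collars 22 mm wide, 8 mm high.
- nest (a point): Centre of the platform plate's top, axes as the shaker's: the place for the sieve's centre. Two rubber stop posts, 15 mm thick, 38 mm high, stand behind it at x = +67, y = +57 and -57 mm; a sieve that touches both stands 0.5 mm in front of this point. Two threaded rods stand at x = 0, y = +100 and -100 mm. The front (-x) is open.
- platform (a joint): How far the sprung platform is pressed down, m: 0 up, 0.020 at its lower stop. With the sieve on it, it begins to sink at about 1.5 N and sinks about 0.8 mm for each further newton pressed on the sieve (lid's weight included).
- sieve_stack: Steel test sieve in its receiver pan, one loose round unit on the platform, 160 mm across, 75 mm high, 0.5 kg; origin: centre of its underside, z up, yaw of no matter. At the start it stands 20 to 40 mm too far forward (toward the panel) and up to 6 mm to the side. It slides on the plate against 2 to 6 N of friction. Its lower 30 mm is the plain solid wall of the pan.
- stack_top (a point): Centre of the sieve's open top, in the plane of its rim, 75 mm above the sieve's underside.
- clamp_lid: Clamping lid lying flat, 0.32 kg (3 N): a round steel disc 168 mm across with a rubber face below (together 12 mm thick), on it an aluminium crossbar 236 x 36 x 8 mm along its y axis, reaching past the disc, with two vertical 16 mm holes at y = +100 and -100 mm. Crossbar's top 20 mm, grip's top 62 mm above the underside. Origin: centre of the underside, z up. Either way round is right.
- lid_grip (a point): Centre of the lid's black bow grip: a straight bar 14 mm wide (x), 92 mm long (along the lid's y, as the crossbar), 16 mm high, centred over the lid 54 mm above its underside, 26 mm free below the bar between its two feet (feet 76 mm apart). Pinch it across its 14 mm from above.
- jar: Glass jar of grain with a grey screw top, 92 mm across, 167 mm high; a bystander. Origin under its centre.
- tin_grain: Aluminium sample tin with grain in it, 56 mm across, 27 mm high; a bystander. Origin under its centre.
- tin_empty: Empty aluminium sample tin, 56 mm across, 27 mm high; a bystander. Origin under its centre.
- tin_cover: Loose lid of a sample tin with a small knob, 58 mm across; a bystander. Origin under its centre.
- wing_nut_1: Steel wing nut, 45 mm over the wings, 20 mm high, lying ready for the colleague; a bystander. Origin under its centre.
- wing_nut_2: The second wing nut, alike; a bystander.

How it is judged (in metres and radians):
On the way, in this order (a step that is already met when the one before it is completed fails the run):
1. the sieve stands home against the two stop posts (horizontal distance between sieve_stack and nest below 0.006 m and angle between sieve_stack's own z axis and vertical below 0.05 rad), for 0.2 s.
2. the lid lies flat on the sieve with both rods through its holes (z of clamp_lid in the frame of stack_top below 0.004 m and horizontal distance between clamp_lid and nest below 0.007 m and angle between the y axis of clamp_lid and the y axis of shaker, either way round below 0.07 rad and contact force between clamp_lid and sieve_stack above 0.5 N), for 0.1 s.
At the end, for the whole second after the job is handed in: Sieve within 7 mm of its place at the posts; lid flat on it (3 degrees), rods through both holes, centred within 7 mm; gripper still holding it, the lid bearing on the sieve with a steady 7 to 19 N in all, platform sunk 3 to 17.5 mm; the robot touches neither shaker nor sieve (horizontal distance between each of sieve_stack, clamp_lid and nest below 0.007 m and z of clamp_lid in the frame of stack_top below 0.004 m and angle between the y axis of clamp_lid and the y axis of shaker, either way round below 0.07 rad and angle between clamp_lid's own z axis and vertical below 0.05 rad and contact force between clamp_lid and sieve_stack between 7 and 19 N and value of joint platform between 0.003 and 0.0175 m and contact force between the fingers and clamp_lid above 2 N and contact force between each of the arm, the fingers and shaker below 0.5 N and contact force between each of the arm, the fingers and sieve_stack below 0.5 N and linear speed of clamp_lid below 0.01 m/s); the arm keeps its last pose, push and grip.
It fails at once if the lid is pressed or dropped on the sieve with more than 32 N (contact force between clamp_lid and sieve_stack above 32 N).
It fails at once if the platform is driven onto its lower stop (value of joint platform above 0.0195 m).
It fails at once if the sieve is tipped (angle between sieve_stack's own z axis and vertical above 0.2 rad).
It fails at once if a bystander is moved by more than 20 mm (distance of any of jar, tin_grain, tin_empty, tin_cover, wing_nut_1, wing_nut_2 from where it was at the start of the episode above 0.02 m).
It also fails if it takes over 58 s, if anything falls off the work surface, if the arm or the gripper's body presses on something with over 40 N, if the wrist force passes 120 N, or if a joint passes its speed limit or range.

## Robot

A 6-joint arm with a two-finger parallel gripper is mounted at the origin on a cart in front of the work surface, level with it; the furniture and walls round the work are solid. World frame = base frame: x ahead of the robot, y to its left, z up, the work surface at z = 0. Lengths are in m, angles in degrees, forces in N, time in s.
With the tool pointing down it reaches from about 0.4 to 0.825 m from the base axis. Payload 7 kg.
Tool frame: the origin (TCP) lies midway between the tips of the shut fingers; the grasp point (between the pads) lies 19 mm behind it; z points along the fingers, y is the line along which they close (so a half turn about z gives the same grasp; the last joint's range is limited). The gripper opens to 88 mm and grips with 3 to 60 N. Pads are 19 mm wide; open, the fingers measure 130 mm over their backs; the gripper's body (78 mm by 193 mm) begins 47 mm behind the grasp point.
Start: joints at [-59.754, 20.546, 0.682, 0, -70.136, -16.507], TCP at [0.16, -0.656, 0.227] pointing down, gripper open.
Joint ranges: [-176.03, 176.03], [-82.01, 121.73], [-58.28, 71.71], [-173.87, 95.51], [-174.79, -0.11], [-173.66, 173.66]. Speed limits (degrees/s): [136.94, 136.94, 172.46, 180, 180, 180].

## Interface

Orientations are given as [roll, pitch, yaw] about the fixed x, y, z axes, in that order (R = Rz(yaw) Ry(pitch) Rx(roll)).
In Python, from plant import r gives the robot as it stands.
- The arm moves only by the tool carry_out, never from a script. Its argument "deltas" is a list of rows, each a list of 3 entries, a list of its own where there are three numbers: the opening, from 0 (shut) to 1 (fully open), then the shift along the tool's x, y, z in mm, then the turn, a rotation vector about the tool's x, y, z in rad. In form: [[gripper, [tx, ty, tz], [rx, ry, rz]], ...]. A call has 1 to 12 rows; each row is the pose to reach, as a shift and turn from the pose commanded when the call began, along the tool's axes at that moment; what a row does not reach only later rows make up. A row lasts 1/10 s, in which the tool goes at most 50 mm and 8.59 degrees, less where a joint would pass 70% of its speed; a pose out of reach is approached as far as the arm can. A call with a gripper value outside its range is refused whole. The fingers move at their own pace and stop on an object; "squeeze" is the grip in N (left out, the last holds). Time passes only in rows, so rows that repeat a pose let the fingers close. It gives the time, the measured TCP pose, the force, the opening and the grip force at its end, in the units of the state.
- r.get_state(): the state, without advancing time (a new reading comes with each control period).
- r.capture(name): name is "scene" or "top"; returns (picture, depth): 400x640x3 uint8, red, green, blue; 400x640 float32, m along the optical axis (not along the pixel's ray), 0 where there is no reading.
- r.get_calibration(name): a dict with "fov_y" (degrees; the focal length in pixels is half the picture's height over the tangent of half this angle, whatever the lens; pixels are square), "cx", "cy" (the principal point, pixels), "distortion" ([k1, k2, p1, p2, k3] as OpenCV has them; the pictures are not rectified), "view" (4x4, takes a point from world to camera coordinates). Camera axes: x right, y down, z forward; pixel columns grow to the right and rows downward; lengths in m; the calibration is good to about 2 mm. A picture is of the moment at which its call begins. get_calibration takes no time and is no camera call.
- r.close_job(): hands the job in; it is judged then, once.
The state is a dict: "time_s": time; "joints": joint angles; "qd": joint speeds; "joint_torque": joint torques, N m; "tcp_pos": TCP position; "eef_rot": TCP orientation; "contact_force": force on the tool from outside, world axes, zero at the start; "moment": the same for the moment, N m; "gripper_width": finger opening in m; "gripper_force": force on a finger pad.
Only numpy, scipy, OpenCV 4.12 (cv2) and the standard library are available. Lean on these libraries where they do the work, as an engineer would, in place of code of your own. Each camera call takes 0.05 s, during which the arm holds its last target. There are 200 camera calls.

## Working session

There is one attempt and no reset: what is moved stays moved. The work goes in short steps, Python scripts to look and compute and a tool call to move; the robot and the scene stay as the last step left them, time stands still between calls to the robot, and variables do not carry over. Pictures are saved under pics/ and viewed, at most 11 in all, crops included, and the job is handed in when it is done.

Besides the shell and the picture viewer there is one more tool, called after "Call:" by a JSON object that holds its "fn" and its "kwargs", one argument or row to a line. carry_out: Moves the arm, as the interface text tells. Its arguments: {"type":"object","properties":{"deltas":{"type":"array"},"squeeze":{"type":"number"}},"required":["deltas"]}

```bash
mkdir -p pics
cat > h.py <<'E'
import numpy as np, cv2
from plant import r
def cal(n):
    c=r.get_calibration(n); f=200/np.tan(np.radians(c['fov_y'])/2)
    return np.array([[f,0,c['cx']],[0,f,c['cy']],[0,0,1]]),np.array(c['distortion'],float),np.array(c['view'],float)
def cap(n,save=None):
    p,d=r.capture(n)
    if save: cv2.imwrite('pics/'+save,p[:,:,::-1])
    return p,d
def rays(n,px):
    K,D,V=cal(n); u=cv2.undistortPoints(np.array(px,float).reshape(-1,1,2),K,D)[:,0]
    d=np.c_[u,np.ones(len(u))]; R=V[:3,:3]; return -R.T@V[:3,3], d@R
def onplane(n,px,z):
    o,d=rays(n,px); return o+d*((z-o[2])/d[:,2])[:,None]
def cloud(n,dep):
    o,d=rays(n,np.stack(np.meshgrid(np.arange(640),np.arange(400)),-1).reshape(-1,2))
    P=(o+d*dep.reshape(-1,1)).reshape(400,640,3); P[dep==0]=np.nan; return P
def proj(n,X):
    K,D,V=cal(n); return cv2.projectPoints(np.array(X,float).reshape(-1,3),cv2.Rodrigues(V[:3,:3])[0],V[:3,3],K,D)[0][:,0]
E
python3 - <<'E'
from h import *
for n in('scene','top'):
    p,d=cap(n,n+'0.png'); np.savez(n+'0.npz',p=p,d=d)
    c=cal(n); print(n,c[0].round(1).tolist(),c[1],(-c[2][:3,:3].T@c[2][:3,3]).round(3),c[2][:3,:3].round(2).tolist(),(d==0).mean())
print(r.get_state())
E
```

```text
scene [[387.8, 0.0, 321.9], [0.0, 387.8, 195.2], [0.0, 0.0, 1.0]] [-0.08225935  0.          0.          0.          0.        ] [0.04  0.464 0.792] [[-0.85, -0.52, -0.01], [-0.3, 0.51, -0.81], [0.42, -0.69, -0.59]] 0.004203125
top [[451.6, 0.0, 319.4], [0.0, 451.6, 192.7], [0.0, 0.0, 1.0]] [-0.0350389  0.         0.         0.         0.       ] [ 0.342 -0.302  1.365] [[0.0, -1.0, 0.0], [-0.99, -0.0, -0.14], [0.14, -0.0, -0.99]] 0.00426171875
{'time_s': 0.1, 'joints': array([-5.97529935e+01,  2.05860584e+01,  6.39682292e-01, -1.85714761e-02,
       -7.01365051e+01, -1.65075235e+01]), 'qd': array([-0.03756481, -0.05866641,  0.16505037,  0.02981233,  0.04099937,
        0.00393059]), 'joint_torque': array([-2.74757695e-03, -5.84161520e+01,  2.93754190e+01,  7.01547280e+00,
        1.02704132e-02, -4.58959062e-05]), 'tcp_pos': array([ 0.16019878, -0.65526198,  0.22573313]), 'eef_rot': array([ 1.79915574e+02, -6.81237146e-03, -1.66266835e+02]), 'contact_force': array([ 0.1232767 ,  0.8475673 , -0.27420789]), 'moment': array([ 0.01655755, -0.01408415, -0.04276428]), 'gripper_force': 0.0, 'gripper_width': 0.08779229193416711}
```

View pics/scene0.png

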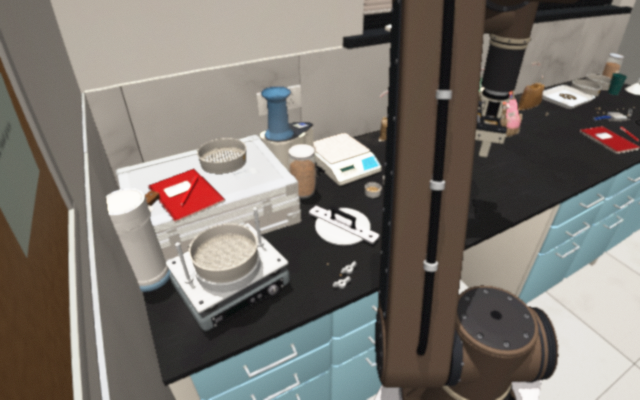

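View pics/top0.png

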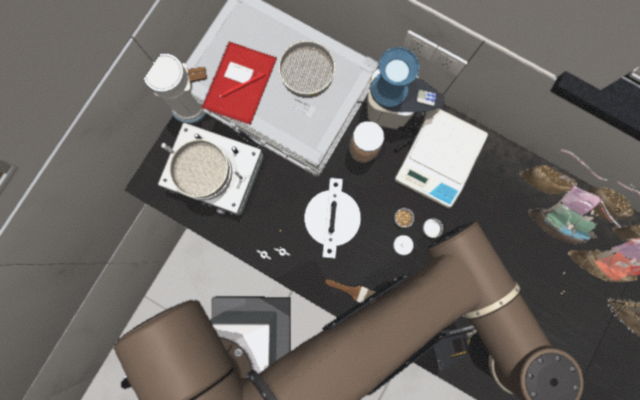

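The scene view shows the shaker with its sieve at (225,265), the lid at (343,225) and the wing nuts at (345,275). The top view shows the sieve at (200,168), the rods near (165,147) and (240,180), the lid at (332,218), the jar at (366,142), and the tins and cover near (404,217), (433,228) and (403,245).

Run:
```python
from h import *
z=np.load('top0.npz');p,d=z['p'],z['d'];P=cloud('top',d)
print('grid z'); 
Z=P[...,2]
ROI=np.zeros((400,640),bool);ROI[115:225,145:275]=1
for lo,hi in((.082,.098),(.155,.175),(.19,.23)):
    m=ROI&(Z>lo)&(Z<hi); print(lo,m.sum(),np.median(P[m],0).round(4) if m.any() else '')
m=ROI&(Z>.08)&(Z<.1); q=(P[m][:,:2]*1000).astype(np.float32)
mm=cv2.morphologyEx(m.astype(np.uint8),cv2.MORPH_OPEN,np.ones((3,3)))
n,l,s,c=cv2.connectedComponentsWithStats(mm)
k=1+np.argmax(s[1:,4]); q=(P[l==k][:,:2]*1000).astype(np.float32)
print('plate rect',cv2.minAreaRect(q), 'medz',np.median(P[l==k][:,2]))
m=ROI&(Z>.155)&(Z<.175); q=(P[m][:,:2]*1000).astype(np.float32); print('rim',cv2.minEnclosingCircle(q),len(q))
# lid: white disc
hsv=cv2.cvtColor(p,cv2.COLOR_RGB2HSV)
R2=np.zeros_like(ROI);R2[170:265,295:372]=1
w=R2&(hsv[...,2]>140)&(hsv[...,1]<60)
q=P[w]; print('lid z',np.percentile(q[:,2],[5,50,95]))
cs=cv2.findContours(w.astype(np.uint8),cv2.RETR_EXTERNAL,cv2.CHAIN_APPROX_NONE)[0];cc=max(cs,key=cv2.contourArea)
W=onplane('top',cc[:,0],.015)[:,:2]*1000; print('lid rect',cv2.minAreaRect(W.astype(np.float32)))
g=R2&(Z>.045)&(Z<.08); print('grip',g.sum(), cv2.minAreaRect((P[g][:,:2]*1000).astype(np.float32)) if g.sum()>4 else '',np.median(P[g],0))
big=lambda im,x0,y0,x1,y1,k:cv2.resize(im[y0:y1,x0:x1,::-1],None,fx=k,fy=k,interpolation=cv2.INTER_CUBIC)
s=np.load('scene0.npz')['p']
a=big(p,140,110,380,270,3.3)[:300*2]; cv2.imwrite('pics/c1.png',cv2.resize(a,(780,520)))
cv2.imwrite('pics/c2.png',big(s,130,170,390,330,3))
```

```text
grid z
0.082 2592 [ 0.621  -0.0479  0.0908]
0.155 788 [ 0.6859 -0.078   0.1627]
0.19 46 [0.6317 0.0994 0.2102]
plate rect ((602.9006958007812, 11.637435913085938), (245.95021057128906, 196.2915496826172), 70.33779907226562) medz 0.09080255938313364
rim ((640.95849609375, -41.09318542480469), 165.17535400390625) 788
lid z [nan nan nan]
lid rect ((464.0148010253906, -345.70111083984375), (168.75262451171875, 206.43301391601562), 46.97262191772461)
grip 172 ((515.98291015625, -328.83843994140625), (193.52813720703125, 44.52327346801758), 17.485355377197266) [ 0.46910152 -0.34338114  0.06162746]
```

View pics/c1.png

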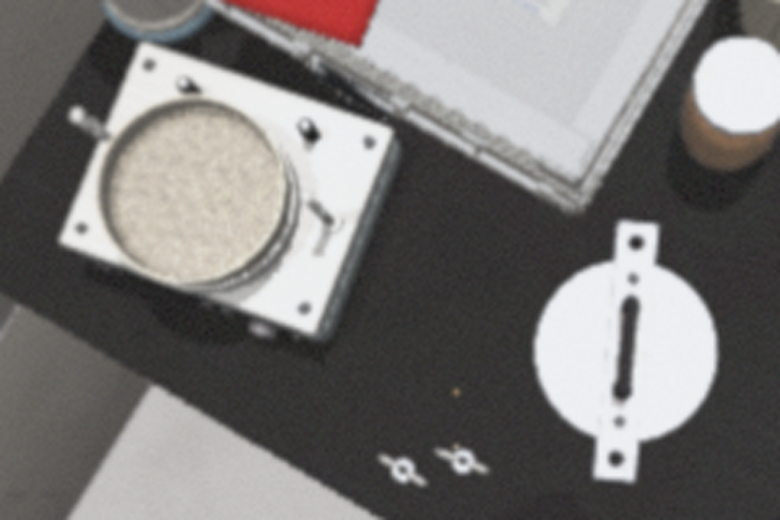

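View pics/c2.png

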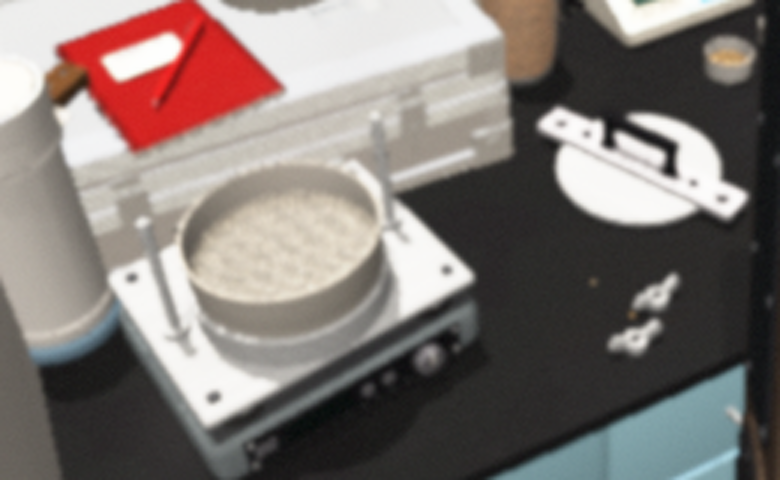

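The crops show the posts at the shaker's rear edge (c1: 187,85 and 307,130), and the front is the knob side facing the robot. The lid's crossbar runs from (636,240) to (616,460) in c1, almost along world x.

Run:
```python
from h import *
z=np.load('top0.npz');p,d=z['p'],z['d'];P=cloud('top',d);Z=P[...,2]
hsv=cv2.cvtColor(p,cv2.COLOR_RGB2HSV)
ROI=np.zeros((400,640),bool);ROI[115:225,145:275]=1
a=np.radians(70.34-90);ex=np.array([np.cos(a),np.sin(a)]);ey=np.array([-ex[1],ex[0]]);N=np.array([.6029,.0116])
L=np.stack([(P[...,:2]-N)@ex,(P[...,:2]-N)@ey],-1)*1000
# edges of plate
m=ROI&(abs(Z-.0905)<.008)&(abs(L).max(-1)<140)
for ax,h in((0,98),(1,122)):
  for s in(-1,1):
    t=[]
    o=L[...,1-ax]
    for b in range(-85,90,10):
        k=m&(abs(o-b)<5)&(s*L[...,ax]>h-40)
        if k.sum()>8: t.append((s*L[...,ax][k]).max())
    print('edge',ax,s,np.median(t).round(1),np.std(t).round(1),len(t))
# rim circle
k=ROI&(abs(Z-.165)<.008)&(abs(L[...,1])<88)
q=L[k];best=(0,)
rng=np.random.default_rng(0)
for c in np.stack(np.meshgrid(np.arange(-60,20,1),np.arange(-15,16,1)),-1).reshape(-1,2):
    rr=np.linalg.norm(q-c,axis=1); n=(abs(rr-78.5)<2).sum()
    if n>best[0]: best=(n,c)
print('sieve local',best,len(q))
# rods
for s in(-1,1):
    k=ROI&(Z>.17)&(Z<.225)&(s*L[...,1]>85)&(s*L[...,1]<120); print('rod',s,k.sum(),np.median(L[k],0),np.percentile(Z[k],[10,90]) if k.any() else '')
k=(L[...,0]>45)&(L[...,0]<90)&(Z>.1)&(Z<.14)&ROI
print('posts',[(np.median(L[k&(s*L[...,1]>30)],0),(k&(s*L[...,1]>30)).sum()) for s in(-1,1)])
# lid
R2=np.zeros_like(ROI);R2[170:265,295:372]=1
w=(R2&(hsv[...,2]>150)&(hsv[...,1]<60)).astype(np.uint8)
cs=cv2.findContours(w,cv2.RETR_EXTERNAL,cv2.CHAIN_APPROX_NONE)[0];cc=max(cs,key=cv2.contourArea);f=np.zeros_like(w);cv2.drawContours(f,[cc],-1,1,-1)
ys,xs=np.nonzero(f);B=onplane('top',np.c_[xs,ys],.014)[:,:2]*1000
Cn=B.mean(0);
far=B[np.linalg.norm(B-Cn,axis=1)>90]; _,_,vt=np.linalg.svd(far-far.mean(0)); print('lid c',Cn,'axis deg',np.degrees(np.arctan2(vt[0,1],vt[0,0])),'ends',len(far))
g=(R2&(hsv[...,2]<90)&(f>0)).astype(np.uint8);n,l,s,c=cv2.connectedComponentsWithStats(g);i=1+np.argmax(s[1:,4])
ys,xs=np.nonzero(l==i);G=(onplane('top',np.c_[xs,ys],.062)[:,:2]*1000).astype(np.float32);print('grip',G.mean(0),cv2.minAreaRect(G),len(G))
for j in range(1,n): 
    if j!=i and s[j,4]>3: print('hole',onplane('top',[c[j]],.02)*1000,s[j,4])
# obstacles heights
for nm,(u,v) in dict(case=(300,110),case2=(240,130),roll=(165,72),handle=(197,73),jar=(366,135),blue=(397,72)).items(): print(nm,P[v,u].round(3))
```

```text
edge 0 -1 97.8 0.3 9
edge 0 1 97.6 15.1 18
edge 1 -1 122.2 0.4 18
edge 1 1 120.7 1.4 14
sieve local (np.int64(263), array([-21,   5])) 494
rod -1 31 [  -0.27137615 -102.4614901 ] [0.17258318 0.21269369]
rod 1 38 [8.46209269e-02 9.55180374e+01] [0.17622707 0.21324648]
posts [(array([ 65.01905234, -59.31228036]), np.int64(37)), (array([ 65.27591192, 207.45308149]), np.int64(109))]
lid c [ 463.08013462 -345.28561917] axis deg 174.56796730726563 ends 258
grip [ 460.5176  -344.18695] ((460.7272644042969, -343.44317626953125), (11.731733322143555, 87.54364776611328), 85.15434265136719) 99
hole [[ 563.65822455 -354.29135587   20.        ]] 6
hole [[ 364.205754   -335.64848928   20.        ]] 7
case [ 0.752 -0.251  0.151]
case2 [ 0.727 -0.064  0.034]
roll [0.819 0.096 0.256]
handle [0.833 0.024 0.215]
jar [ 0.676 -0.433  0.167]
blue [ 0.804 -0.499  0.294]
```

```bash
cat >> h.py <<'E'
from scipy.spatial.transform import Rotation as Ro
A=np.radians(-19.66);EX=np.array([np.cos(A),np.sin(A)]);EY=np.array([-EX[1],EX[0]]);NEST=np.array([.6026,.0107])
def go(xy,z,yaw):
    s=r.get_state();R=Ro.from_euler('xyz',s['eef_rot'],degrees=True);T=Ro.from_euler('xyz',[180,0,yaw],degrees=True)
    print('t',s['time_s'],'tcp',s['tcp_pos'].round(4),s['eef_rot'].round(2),'F',s['contact_force'].round(1),'w',s['gripper_width'])
    print('shift mm',(R.inv().apply(np.r_[xy,z]-s['tcp_pos'])*1000).round(1),'turn',(R.inv()*T).as_rotvec().round(4))
E
python3 -c "
from h import *
go(NEST-.140*EX,.226,160.34)"
```

```text
t 0.1 tcp [ 0.1602 -0.6553  0.2257] [ 1.7992e+02 -1.0000e-02 -1.6627e+02] F [ 0.1  0.8 -0.3] w 0.08779229193416711
shift mm [-4.71e+02  6.19e+02  6.00e-01] turn [ 1.400e-03 -5.000e-04  5.828e-01]
```

Call:
{"fn": "carry_out", "kwargs": {
  "deltas": [
    [0.8, [-29, 39, 0], [0, 0, 0]],
    [0.8, [-58, 77, 0], [0, 0, 0.1]],
    [0.8, [-87, 116, 0], [0, 0, 0.2]],
    [0.8, [-116, 155, 0], [0, 0, 0.3]],
    [0.8, [-146, 194, 0], [0, 0, 0.4]],
    [0.8, [-175, 232, 0], [0, 0, 0.5]],
    [0.8, [-204, 271, 0], [0, 0, 0.583]],
    [0.8, [-233, 310, 0], [0, 0, 0.583]],
    [0.8, [-262, 348, 0], [0, 0, 0.583]],
    [0.8, [-291, 387, 0], [0, 0, 0.583]],
    [0.8, [-320, 426, 0], [0, 0, 0.583]],
    [0.8, [-350, 464, 0], [0, 0, 0.583]]
  ]
}}

```text
time_s: 1.3
tcp_pos: [0.3901, -0.1198, 0.2268]
eef_rot: [180.0, 0.0, 160.3]
contact_force: [1.7, -1.1, 0.5]
gripper_width: 0.0701
gripper_force: 0.0
```

```bash
python3 -c "
from h import *
go(NEST-.140*EX,.226,160.34);go(NEST-.140*EX,.108,160.34)"
```

```text
t 1.3 tcp [ 0.3901 -0.1198  0.2268] [1.7997e+02 4.0000e-02 1.6035e+02] F [ 1.7 -1.1  0.5] w 0.07007818788532763
shift mm [-16.2 194.4   0.9] turn [0.0005 0.0007 0.0001]
t 1.3 tcp [ 0.3901 -0.1198  0.2268] [1.7997e+02 4.0000e-02 1.6035e+02] F [ 1.7 -1.1  0.5] w 0.07007818788532763
shift mm [-16.2 194.4 118.9] turn [0.0005 0.0007 0.0001]
```

Call:
{"fn": "carry_out", "kwargs": {
  "deltas": [
    [0.8, [-3, 40, 0], [0, 0, 0]],
    [0.8, [-6, 80, 0], [0, 0, 0]],
    [0.8, [-10, 120, 0], [0, 0, 0]],
    [0.8, [-13, 160, 0], [0, 0, 0]],
    [0.8, [-16, 190, 10], [0, 0, 0]],
    [0.8, [-16, 194, 50], [0, 0, 0]],
    [0.8, [-16, 194, 90], [0, 0, 0]],
    [0.8, [-16, 194, 110], [0, 0, 0]],
    [0.8, [-16, 194, 119], [0, 0, 0]],
    [0.8, [-16, 194, 119], [0, 0, 0]]
  ]
}}

```text
time_s: 2.3
tcp_pos: [0.4699, 0.0551, 0.1067]
eef_rot: [-179.9, -0.1, 160.3]
contact_force: [0.6, 0.2, 0.8]
gripper_width: 0.0702
gripper_force: 0.0
```

```bash
python3 -c "
from h import *
cap('scene','s1.png');cap('top','t1.png')
a=cv2.imread('pics/t1.png')[110:250,140:350];b=cv2.imread('pics/s1.png')[170:340,130:340]
a=cv2.resize(a,None,fx=1.9*1,fy=1.9);b=cv2.resize(b,None,fx=1.9,fy=1.9)
H=max(a.shape[0],b.shape[0]);o=np.zeros((H,800,3),np.uint8);o[:a.shape[0],:a.shape[1]]=a;o[:b.shape[0],400:400+b.shape[1]]=b[:,:400];cv2.imwrite('pics/m1.png',o)
go(NEST-.110*EX,.108,160.34)"
```

```text
t 2.4 tcp [0.4711 0.0557 0.1085] [1.7996e+02 6.0000e-02 1.6034e+02] F [-1.3 -0.4  0.7] w 0.07007494075898912
shift mm [-28.9   1.9   0.5] turn [0.0007 0.001  0.0001]
```

View pics/m1.png

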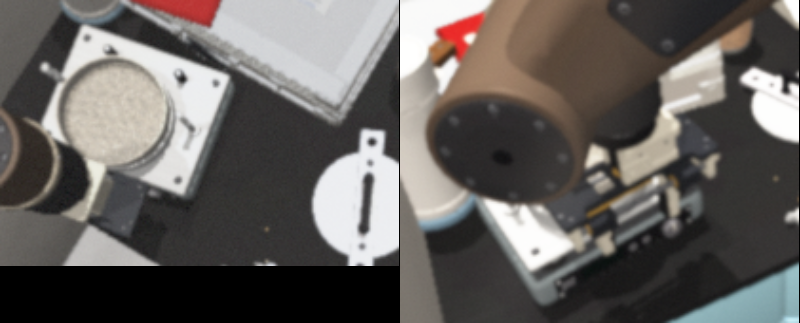

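The fingers straddle the front of the sieve just above the plate, at m1 (95,190) and (600,225). The sieve is still in place.

Call:
{"fn": "carry_out", "kwargs": {
  "deltas": [
    [0.8, [-10, 1, 0], [0, 0, 0]],
    [0.8, [-20, 1, 0], [0, 0, 0]],
    [0.8, [-25, 1, 0], [0, 0, 0]],
    [0.8, [-29, 1, 0], [0, 0, 0]],
    [0.8, [-33, 1, 0], [0, 0, 0]],
    [0.8, [-37, 1, 0], [0, 0, 0]],
    [0.8, [-40, 1, 0], [0, 0, 0]],
    [0.8, [-43, 1, 0], [0, 0, 0]],
    [0.8, [-46, 1, 0], [0, 0, 0]],
    [0.8, [-48, 1, 0], [0, 0, 0]],
    [0.8, [-50, 1, 0], [0, 0, 0]],
    [0.8, [-50, 1, 0], [0, 0, 0]]
  ]
}}

```text
time_s: 3.6
tcp_pos: [0.5181, 0.0395, 0.1075]
eef_rot: [-180.0, 0.0, 160.3]
contact_force: [-2.3, 1.3, -0.0]
gripper_width: 0.0702
gripper_force: 1.1
```

```bash
python3 -c "
from h import *
go(NEST-.082*EX,.108,160.34);s=r.get_state();print('local F',s['contact_force'][:2]@EX,s['contact_force'][:2]@EY)
p,d=cap('top');P=cloud('top',d);L=np.stack([(P[...,:2]-NEST)@EX,(P[...,:2]-NEST)@EY],-1)*1000
q=L[(abs(P[...,2]-.165)<.008)&(abs(L[...,1])<88)&(abs(L[...,0])<110)]
C=np.stack(np.meshgrid(np.arange(-60,20),np.arange(-15,16)),-1).reshape(-1,2)
n=[(abs(np.linalg.norm(q-c,axis=1)-78.5)<2).sum() for c in C];print(C[np.argmax(n)],max(n))"
```

```text
t 3.6 tcp [0.5181 0.0395 0.1075] [-1.8000e+02  1.0000e-02  1.6033e+02] F [-2.3  1.3 -0. ] w 0.07017522381083306
shift mm [-7.3  1.3 -0.5] turn [-0.      0.0002 -0.0001]
local F -2.632314674494373 0.4525181904626113
[-8  3] 172
```

Contact is made and the sieve is moving. I'll continue in small steps.

Call:
{"fn": "carry_out", "kwargs": {
  "deltas": [
    [0.8, [-2, 1, 0], [0, 0, 0]],
    [0.8, [-4, 1, 0], [0, 0, 0]],
    [0.8, [-5, 1, 0], [0, 0, 0]],
    [0.8, [-6, 1, 0], [0, 0, 0]],
    [0.8, [-7, 1, 0], [0, 0, 0]],
    [0.8, [-7, 1, 0], [0, 0, 0]]
  ]
}}

```text
time_s: 4.25
tcp_pos: [0.5249, 0.0381, 0.1075]
eef_rot: [180.0, 0.0, 160.3]
contact_force: [-2.6, 1.5, 0.0]
gripper_width: 0.0699
gripper_force: 1.2
```

```bash
cat > m.py <<'E'
from h import *
go(NEST-.082*EX,.108,160.34);s=r.get_state();print('local F',s['contact_force'][:2]@EX,s['contact_force'][:2]@EY)
p,d=cap('top');P=cloud('top',d);L=np.stack([(P[...,:2]-NEST)@EX,(P[...,:2]-NEST)@EY],-1)*1000
q=L[(abs(P[...,2]-.165)<.008)&(abs(L[...,1])<88)&(abs(L[...,0])<110)]
C=np.stack(np.meshgrid(np.arange(-60,20),np.arange(-15,16)),-1).reshape(-1,2)
n=[(abs(np.linalg.norm(q-c,axis=1)-78.5)<2).sum() for c in C];print(C[np.argmax(n)],max(n))
E
python3 m.py
```

```text
t 4.25 tcp [0.5249 0.0381 0.1075] [1.8000e+02 1.0000e-02 1.6033e+02] F [-2.6  1.5  0. ] w 0.0698635358673555
shift mm [-0.4  0.3 -0.5] turn [ 0.      0.0001 -0.0001]
local F -2.9896653257623687 0.49529201642134324
[-2  2] 176
```

Call:
{"fn": "carry_out", "kwargs": {
  "deltas": [
    [0.8, [-1, 0, 0], [0, 0, 0]],
    [0.8, [-1.5, 0, 0], [0, 0, 0]],
    [0.8, [-2, 0, 0], [0, 0, 0]],
    [0.8, [-2, 0, 0], [0, 0, 0]]
  ]
}}

```text
time_s: 4.7
tcp_pos: [0.5259, 0.0376, 0.1074]
eef_rot: [-180.0, -0.1, 160.3]
contact_force: [-6.2, 3.8, 2.2]
gripper_width: 0.0704
gripper_force: 3.4
```

Call:
{"fn": "carry_out", "kwargs": {
  "deltas": [
    [0.8, [-1, 0, 0], [0, 0, 0]],
    [0.8, [-1.5, 0, 0], [0, 0, 0]],
    [0.8, [-1.5, 0, 0], [0, 0, 0]]
  ]
}}

```text
time_s: 5.0
tcp_pos: [0.526, 0.037, 0.1069]
eef_rot: [-179.9, -0.2, 160.3]
contact_force: [-9.2, 4.7, 2.4]
gripper_width: 0.0699
gripper_force: 5.2
```

```bash
python3 m.py
```

```text
t 5.0 tcp [0.526  0.037  0.1069] [-179.92   -0.2   160.33] F [-9.2  4.7  2.4] w 0.06990229925061141
shift mm [ 1.   1.  -1.1] turn [-0.0014 -0.0035 -0.0002]
local F -10.20986450580236 1.3635795891052909
[-1  2] 157
```

The sieve has stalled against the posts at 10 N. I'll back off, rise and go to the lid.

Call:
{"fn": "carry_out", "kwargs": {
  "deltas": [
    [0.8, [5, 0, 0], [0, 0, 0]],
    [0.8, [20, 0, 0], [0, 0, 0]],
    [0.8, [45, 0, 0], [0, 0, 0]],
    [0.8, [60, 0, -10], [0, 0, 0]],
    [0.8, [60, 0, -50], [0, 0, 0]],
    [0.8, [60, 0, -90], [0, 0, 0]],
    [0.8, [60, 0, -110], [0, 0, 0]]
  ]
}}

```text
time_s: 5.75
tcp_pos: [0.4725, 0.0577, 0.2215]
eef_rot: [179.8, 0.3, 160.4]
contact_force: [-0.3, 0.1, -0.0]
gripper_width: 0.07
gripper_force: 0.0
```

```bash
python3 -c "
from h import *
go([.4635,-.3451],.15,174.6)"
```

```text
t 5.75 tcp [0.4725 0.0577 0.2215] [179.8    0.27 160.38] F [-0.3  0.1 -0. ] w 0.07000191724611803
shift mm [-126.5 -382.7   70.7] turn [ 0.0029  0.0051 -0.2482]
```

Call:
{"fn": "carry_out", "kwargs": {
  "deltas": [
    [1, [-15, -45, 0], [0, 0, -0.1]],
    [1, [-30, -91, 0], [0, 0, -0.2]],
    [1, [-45, -136, 0], [0, 0, -0.248]],
    [1, [-60, -182, 0], [0, 0, -0.248]],
    [1, [-75, -227, 0], [0, 0, -0.248]],
    [1, [-90, -273, 0], [0, 0, -0.248]],
    [1, [-105, -318, 0], [0, 0, -0.248]],
    [1, [-118, -358, 10], [0, 0, -0.248]],
    [1, [-126, -382, 30], [0, 0, -0.248]],
    [1, [-126, -382, 65], [0, 0, -0.248]],
    [1, [-126, -382, 71], [0, 0, -0.248]],
    [1, [-126, -382, 71], [0, 0, -0.248]]
  ]
}}

```text
time_s: 6.95
tcp_pos: [0.4609, -0.3444, 0.1461]
eef_rot: [180.0, -0.1, 174.6]
contact_force: [0.1, -0.3, 0.8]
gripper_width: 0.088
gripper_force: 0.0
```

Run:
```python
from h import *
go([.4635,-.3451],.035,174.6)
p,d=cap('top','t2.png');b,_=cap('scene','s2.png')
a=cv2.resize(p[110:270,140:380,::-1],None,fx=1.66,fy=1.66);b=cv2.resize(b[170:330,140:380,::-1],None,fx=1.66,fy=1.66)
cv2.imwrite('pics/m2.png',np.hstack([a,b]))
np.savez('t2.npz',p=p,d=d)
for z in(.09,.212): print('rods',z,[proj('top',np.r_[NEST+s*.1*EY,z]).round(1).tolist() for s in(-1,1)],[proj('scene',np.r_[NEST+s*.1*EY,z]).round(1).tolist() for s in(-1,1)])
```

```text
t 6.95 tcp [ 0.4609 -0.3444  0.1461] [ 1.7999e+02 -1.2000e-01  1.7455e+02] F [ 0.1 -0.3  0.8] w 0.08801239752515133
shift mm [ -2.9  -0.5 111.1] turn [ 0.0001 -0.0022 -0.0008]
rods 0.09 [[[241.7, 178.1]], [[177.4, 155.0]]] [[[260.3, 244.4]], [[189.1, 280.5]]]
rods 0.212 [[[233.9, 169.8]], [[163.3, 144.5]]] [[[255.3, 207.8]], [[177.4, 243.1]]]
```

View pics/m2.png

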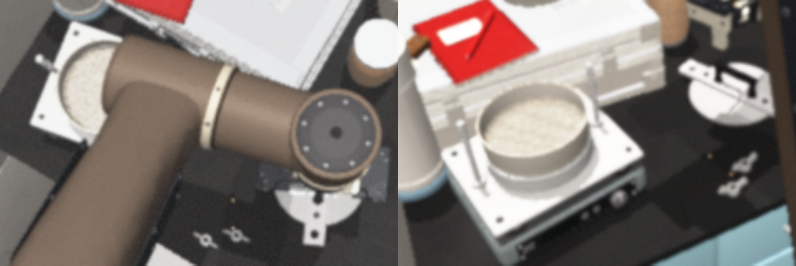

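The arm hides most of the shaker in the top view. In the scene view the rods (m2: 592,66→600,128 and 461,122→480,188) agree with my predicted pixels within about 1.5 px, and the sieve is home. Next I grasp the lid.

Call:
{"fn": "carry_out", "kwargs": {
  "deltas": [
    [1, [-1, 0, 40], [0, 0, 0]],
    [1, [-2, 0, 75], [0, 0, 0]],
    [1, [-2, 0, 95], [0, 0, 0]],
    [1, [-2, 0, 107], [0, 0, 0]],
    [1, [-2, 0, 110], [0, 0, 0]],
    [0.05, [-2, 0, 110], [0, 0, 0]],
    [0.05, [-2, 0, 110], [0, 0, 0]],
    [0.05, [-2, 0, 110], [0, 0, 0]],
    [0.05, [-2, 0, 110], [0, 0, 0]],
    [0.05, [-2, 0, 110], [0, 0, 0]],
    [0.05, [-2, 0, 110], [0, 0, 0]],
    [0.05, [-2, 0, 110], [0, 0, 0]]
  ],
  "squeeze": 40
}}

```text
time_s: 8.25
tcp_pos: [0.4637, -0.3451, 0.0366]
eef_rot: [180.0, 0.0, 174.5]
contact_force: [-0.5, -0.2, -0.7]
gripper_width: 0.0374
gripper_force: 0.0
```

Call:
{"fn": "carry_out", "kwargs": {
  "deltas": [
    [0.05, [0, 0, 0], [0, 0, 0]],
    [0.05, [0, 0, -15], [0, 0, 0]],
    [0.05, [0, 0, -30], [0, 0, 0]],
    [0.05, [0, 0, -60], [0, 0, 0]],
    [0.05, [0, 0, -100], [0, 0, 0]],
    [0.05, [0, 0, -140], [0, 0, 0]],
    [0.05, [0, 0, -180], [0, 0, 0]],
    [0.05, [0, 0, -215], [0, 0, 0]],
    [0.05, [0, 0, -235], [0, 0, 0]],
    [0.05, [0, 0, -240], [0, 0, 0]],
    [0.05, [0, 0, -240], [0, 0, 0]],
    [0.05, [0, 0, -240], [0, 0, 0]]
  ]
}}

```text
time_s: 9.45
tcp_pos: [0.4631, -0.3447, 0.2752]
eef_rot: [179.9, -0.1, 174.5]
contact_force: [0.0, -0.2, -1.1]
gripper_width: 0.0043
gripper_force: 0.0
```

```bash
python3 -c "
from h import *
go(NEST,.29,-109.66)
p,d=cap('scene','s3.png')"
```

```text
t 9.45 tcp [ 0.4631 -0.3447  0.2752] [ 1.7995e+02 -1.0000e-01  1.7454e+02] F [ 0.  -0.2 -1.1] w 0.004303505787565725
shift mm [-105.   367.1  -14.7] turn [ 2.000e-03 -9.000e-04 -1.323e+00]
```

The fingers close slowly, so I lifted too early and missed the grip. I'll repeat it with a longer close.

```bash
python3 -c "
from h import *
a=cv2.imread('pics/s3.png')[150:320,250:450];cv2.imwrite('pics/m3.png',cv2.resize(a,None,fx=3,fy=3))
print(proj('scene',[[.4635,-.3451,.062],[.4635,-.3451,.0]]),proj('scene',[[.5635,-.3545,.02],[.364,-.3357,.02]]))
go([.4635,-.3451],.036,174.6)"
```

```text
[[343.4970494  212.30273132]
 [342.93582521 227.89314478]] [[317.14903839 210.88278612]
 [371.06477282 235.9781745 ]]
t 9.5 tcp [ 0.4631 -0.3447  0.2749] [ 1.7994e+02 -1.4000e-01  1.7454e+02] F [-0.3  0.2  0.3] w 0.004240356565030316
shift mm [ -1.1  -0.5 238.9] turn [ 0.001  -0.0024 -0.0011]
```

View pics/m3.png

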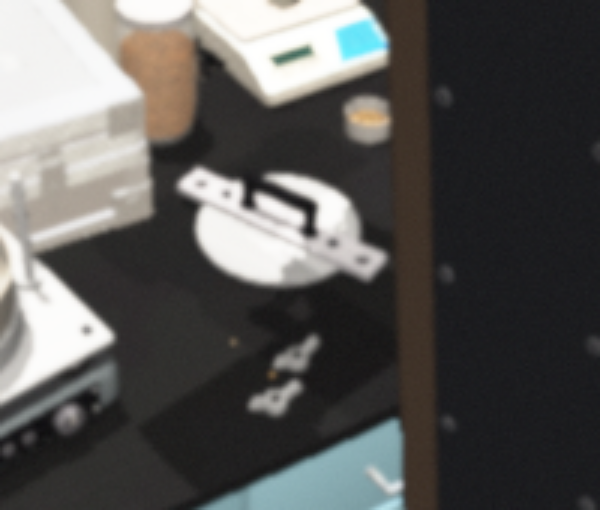

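The lid has not moved: its holes at crop (201,184) and (362,260) match the prediction. I'll descend and close fully this time.

Call:
{"fn": "carry_out", "kwargs": {
  "deltas": [
    [0.5, [0, 0, 50], [0, 0, 0]],
    [0.5, [0, 0, 95], [0, 0, 0]],
    [0.5, [0, 0, 110], [0, 0, 0]],
    [0.5, [0, 0, 125], [0, 0, 0]],
    [0.5, [0, 0, 140], [0, 0, 0]],
    [0.5, [0, 0, 160], [0, 0, 0]],
    [0.5, [-1, 0, 200], [0, 0, 0]],
    [0.5, [-1, 0, 225], [0, 0, 0]],
    [0.5, [-1, 0, 236], [0, 0, 0]],
    [0.5, [-1, 0, 239], [0, 0, 0]],
    [0.05, [-1, 0, 239], [0, 0, 0]],
    [0.05, [-1, 0, 239], [0, 0, 0]]
  ],
  "squeeze": 40
}}

```text
time_s: 10.7
tcp_pos: [0.4655, -0.3456, 0.0387]
eef_rot: [-180.0, 0.1, 174.6]
contact_force: [-0.6, -0.4, -0.2]
gripper_width: 0.0332
gripper_force: 0.0
```

Call:
{"fn": "carry_out", "kwargs": {
  "deltas": [
    [0.05, [0, 0, 0], [0, 0, 0]],
    [0.05, [0, 0, 0], [0, 0, 0]],
    [0.05, [0, 0, 0], [0, 0, 0]],
    [0.05, [0, 0, 0], [0, 0, 0]],
    [0.05, [0, 0, 0], [0, 0, 0]],
    [0.05, [0, 0, 0], [0, 0, 0]]
  ]
}}

```text
time_s: 11.3
tcp_pos: [0.4651, -0.3454, 0.0384]
eef_rot: [-180.0, 0.1, 174.6]
contact_force: [-1.3, 1.2, 6.2]
gripper_width: 0.0135
gripper_force: 40.0
```

Call:
{"fn": "carry_out", "kwargs": {
  "deltas": [
    [0.05, [0, 0, -5], [0, 0, 0]],
    [0.05, [0, 0, -20], [0, 0, 0]],
    [0.05, [0, 0, -50], [0, 0, 0]],
    [0.05, [0, 0, -90], [0, 0, 0]],
    [0.05, [0, 0, -130], [0, 0, 0]],
    [0.05, [0, 0, -170], [0, 0, 0]],
    [0.05, [0, 0, -210], [0, 0, 0]],
    [0.05, [0, 0, -240], [0, 0, 0]],
    [0.05, [0, 0, -250], [0, 0, 0]],
    [0.05, [0, 0, -250], [0, 0, 0]]
  ]
}}

```text
time_s: 12.3
tcp_pos: [0.4648, -0.3451, 0.2882]
eef_rot: [180.0, 0.1, 174.5]
contact_force: [0.3, 0.0, -4.5]
gripper_width: 0.0135
gripper_force: 40.0
```

```bash
python3 -c "
from h import *
go(NEST,.29,-109.66)"
```

```text
t 12.3 tcp [ 0.4648 -0.3451  0.2882] [1.8000e+02 1.0000e-01 1.7454e+02] F [ 0.3  0.  -4.5] w 0.01346496451702087
shift mm [-103.3  367.3   -1.6] turn [-1.100e-03  1.500e-03 -1.323e+00]
```

Call:
{"fn": "carry_out", "kwargs": {
  "deltas": [
    [0.05, [-9, 32, -2], [0, 0, -0.12]],
    [0.05, [-18, 64, -2], [0, 0, -0.24]],
    [0.05, [-27, 96, -2], [0, 0, -0.36]],
    [0.05, [-36, 128, -2], [0, 0, -0.48]],
    [0.05, [-45, 160, -2], [0, 0, -0.6]],
    [0.05, [-54, 192, -2], [0, 0, -0.72]],
    [0.05, [-63, 224, -2], [0, 0, -0.84]],
    [0.05, [-72, 256, -2], [0, 0, -0.96]],
    [0.05, [-81, 288, -2], [0, 0, -1.08]],
    [0.05, [-90, 320, -2], [0, 0, -1.2]],
    [0.05, [-98, 349, -2], [0, 0, -1.3]],
    [0.05, [-103, 367, -2], [0, 0, -1.323]]
  ]
}}

```text
time_s: 13.5
tcp_pos: [0.6015, 0.0123, 0.2863]
eef_rot: [179.8, -0.1, -109.4]
contact_force: [-1.1, -0.4, -4.5]
gripper_width: 0.0134
gripper_force: 40.0
```

Call:
{"fn": "carry_out", "kwargs": {
  "deltas": [
    [0.05, [0, 0, 0], [0, 0, 0]],
    [0.05, [0, 0, 0], [0, 0, 0]],
    [0.05, [0, 0, 0], [0, 0, 0]]
  ]
}}

```text
time_s: 13.8
tcp_pos: [0.6015, 0.0096, 0.2887]
eef_rot: [179.9, -0.1, -109.7]
contact_force: [-0.5, -0.1, -2.7]
gripper_width: 0.0134
gripper_force: 40.0
```

```bash
python3 -c "
from h import *
go(NEST,.26,-109.66)
p,d=cap('scene','s4.png');q,e=cap('top','t4.png');np.savez('c4.npz',s=p,t=q,sd=d,td=e)
a=cv2.resize(p[150:310,120:320,::-1],None,fx=2,fy=2);b=cv2.resize(q[100:260,120:320,::-1],None,fx=2,fy=2)
cv2.imwrite('pics/m4.png',cv2.resize(np.hstack([a,b]),(800,320)))"
```

```text
t 13.8 tcp [0.6015 0.0096 0.2887] [ 1.7992e+02 -5.0000e-02 -1.0975e+02] F [-0.5 -0.1 -2.7] w 0.013422059606516074
shift mm [-1.5 -0.7 28.7] turn [ 0.0014 -0.0009 -0.0015]
```

View pics/m4.png

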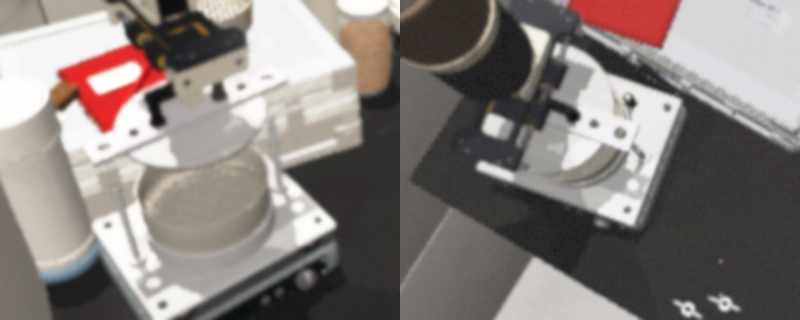

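The lid hangs level over the sieve, its crossbar about parallel to the line of rods. Holes show in the scene at m4 (103,147) and (270,83), rod tops at (115,190) and (273,115), and in the top view a hole at (620,133). I'll zoom for the fine alignment.

Run:
```python
from h import *
z=np.load('c4.npz');t0=np.load('top0.npz')['p']
T=lambda im,x,y:cv2.resize(im[y:y+45,x:x+60,::-1],None,fx=6,fy=6,interpolation=cv2.INTER_CUBIC)
cv2.imwrite('pics/m5.png',np.vstack([np.hstack([T(z['s'],155,215),T(z['s'],235,180)]),np.hstack([T(z['t'],205,145),T(t0,205,145)])]))
zb=.2703
print('pred rodtops scene',proj('scene',[np.r_[NEST+s*.1*EY,.212] for s in(1,-1)]).round(1).tolist())
print('pred holes scene if centred on TCP',proj('scene',[np.r_[np.array([.6015,.0096])+s*.1*EY,zb] for s in(1,-1)]).round(1).tolist())
print('pred hole top',proj('top',[np.r_[np.array([.6015,.0096])-.1*EY,zb]]).round(1).tolist(),'rodtop/foot top',proj('top',[np.r_[NEST-.1*EY,zz] for zz in(.212,.098)]).round(1).tolist())
```

```text
pred rodtops scene [[177.4, 243.1], [255.3, 207.8]]
pred holes scene if centred on TCP [[171.8, 222.7], [253.3, 188.1]]
pred hole top [[230.0, 165.7]] rodtop/foot top [[233.9, 169.8], [241.2, 177.6]]
```

View pics/m5.png

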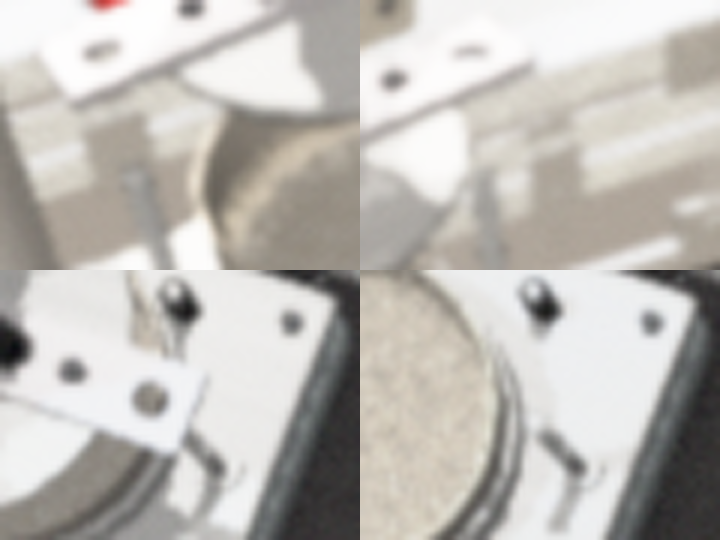

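Holes and rods line up to within about 2 mm; the needed correction is about (-1.7, -0.5) mm in tool axes. I'll lower to just over the rod tops and read the forces.

Call:
{"fn": "carry_out", "kwargs": {
  "deltas": [
    [0.05, [-1.7, -0.5, 10], [0, 0, 0]],
    [0.05, [-1.7, -0.5, 25], [0, 0, 0]],
    [0.05, [-1.7, -0.5, 35], [0, 0, 0]],
    [0.05, [-1.7, -0.5, 42], [0, 0, 0]],
    [0.05, [-1.7, -0.5, 48], [0, 0, 0]],
    [0.05, [-1.7, -0.5, 54], [0, 0, 0]],
    [0.05, [-1.7, -0.5, 59], [0, 0, 0]],
    [0.05, [-1.7, -0.5, 63], [0, 0, 0]],
    [0.05, [-1.7, -0.5, 66], [0, 0, 0]],
    [0.05, [-1.7, -0.5, 66], [0, 0, 0]],
    [0.05, [-1.7, -0.5, 66], [0, 0, 0]]
  ]
}}

```text
time_s: 15.0
tcp_pos: [0.6032, 0.0118, 0.2237]
eef_rot: [-180.0, 0.0, -109.6]
contact_force: [0.3, -1.1, -2.6]
gripper_width: 0.0135
gripper_force: 40.0
```

Run:
```python
from h import *
go(NEST,.203,-109.66);s=r.get_state();print(s['moment'].round(2))
p,d=cap('scene');q,e=cap('top')
T=lambda im,x,y:cv2.resize(im[y:y+60,x:x+80,::-1],None,fx=4.5,fy=4.5,interpolation=cv2.INTER_CUBIC)
cv2.imwrite('pics/m6.png',np.vstack([np.hstack([T(p,140,210),T(p,225,175)]),np.hstack([T(q,200,145),T(q,140,115)])]))
```

```text
t 15.0 tcp [0.6032 0.0118 0.2237] [-179.98    0.   -109.65] F [ 0.3 -1.1 -2.6] w 0.013514056383071049
shift mm [ 1.2  0.3 20.7] turn [-0.0003  0.0001  0.0002]
[0.03 0.02 0.02]
```

View pics/m6.png

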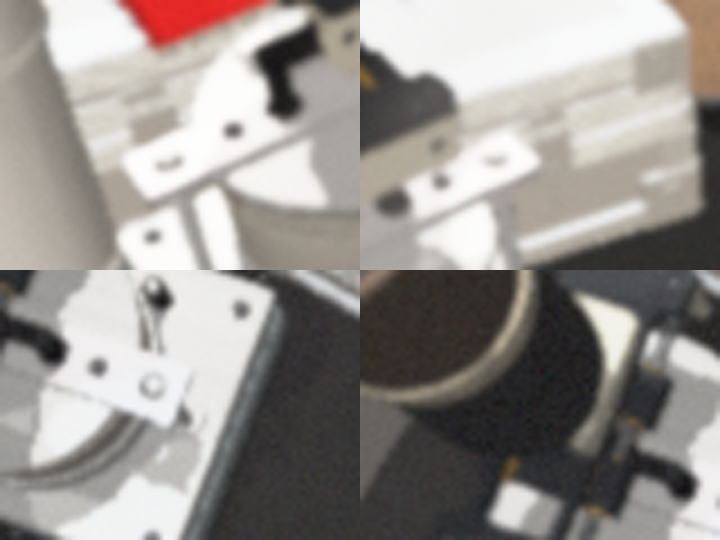

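Bright rod tips show in both holes (m6: left hole at 168,162; right hole at 495,158; top view at 152,384), and there is no side force. Lowering onto the sieve.

Call:
{"fn": "carry_out", "kwargs": {
  "deltas": [
    [0.05, [0.5, 0, 5], [0, 0, 0]],
    [0.05, [0.5, 0, 9], [0, 0, 0]],
    [0.05, [0.5, 0, 13], [0, 0, 0]],
    [0.05, [0.5, 0, 15], [0, 0, 0]],
    [0.05, [0.5, 0, 17], [0, 0, 0]],
    [0.05, [0.5, 0, 18], [0, 0, 0]],
    [0.05, [0.5, 0, 19], [0, 0, 0]],
    [0.05, [0.5, 0, 20], [0, 0, 0]],
    [0.05, [0.5, 0, 20], [0, 0, 0]],
    [0.05, [0.5, 0, 20], [0, 0, 0]]
  ]
}}

```text
time_s: 16.1
tcp_pos: [0.603, 0.0113, 0.2036]
eef_rot: [-180.0, 0.0, -109.6]
contact_force: [0.1, 0.4, -3.6]
gripper_width: 0.0137
gripper_force: 40.0
```

Call:
{"fn": "carry_out", "kwargs": {
  "deltas": [
    [0.05, [0, 0, 0.5], [0, 0, 0]],
    [0.05, [0, 0, 1], [0, 0, 0]],
    [0.05, [0, 0, 1.5], [0, 0, 0]],
    [0.05, [0, 0, 2], [0, 0, 0]],
    [0.05, [0, 0, 2], [0, 0, 0]],
    [0.05, [0, 0, 2], [0, 0, 0]]
  ]
}}

```text
time_s: 16.7
tcp_pos: [0.603, 0.0113, 0.2018]
eef_rot: [-180.0, 0.0, -109.6]
contact_force: [-1.6, 0.3, 0.2]
gripper_width: 0.0134
gripper_force: 40.0
```

```bash
python3 -c "
from h import *
go(NEST,.195,-109.66);print(r.get_state()['moment'].round(2))
r.capture('top');go(NEST,.195,-109.66)"
```

```text
t 16.7 tcp [0.603  0.0113 0.2018] [-1.7999e+02  1.0000e-02 -1.0965e+02] F [-1.6  0.3  0.2] w 0.013432682796637743
shift mm [0.7 0.2 6.8] turn [-0.0003  0.0001  0.0002]
[ 0.04  0.5  -0.  ]
t 16.75 tcp [0.603  0.0113 0.2017] [-179.99    0.   -109.65] F [-1.4  0.9  0.5] w 0.01372845960311425
shift mm [0.7 0.2 6.7] turn [-0.0002  0.0001  0.0002]
```

Call:
{"fn": "carry_out", "kwargs": {
  "deltas": [
    [0.05, [0, 0, 1], [0, 0, 0]],
    [0.05, [0, 0, 2], [0, 0, 0]],
    [0.05, [0, 0, 3], [0, 0, 0]],
    [0.05, [0, 0, 4], [0, 0, 0]],
    [0.05, [0, 0, 5], [0, 0, 0]],
    [0.05, [0, 0, 5], [0, 0, 0]],
    [0.05, [0, 0, 5], [0, 0, 0]]
  ]
}}

```text
time_s: 17.45
tcp_pos: [0.603, 0.0113, 0.197]
eef_rot: [-180.0, 0.0, -109.6]
contact_force: [-3.5, 0.7, 5.5]
gripper_width: 0.0135
gripper_force: 40.0
```

Call:
{"fn": "carry_out", "kwargs": {
  "deltas": [
    [0.05, [0, 0, 0.5], [0, 0, 0]],
    [0.05, [0, 0, 1], [0, 0, 0]],
    [0.05, [0, 0, 1], [0, 0, 0]],
    [0.05, [0, 0, 1], [0, 0, 0]]
  ]
}}

```text
time_s: 17.85
tcp_pos: [0.6031, 0.0113, 0.1962]
eef_rot: [-180.0, 0.0, -109.6]
contact_force: [-4.3, 0.4, 7.7]
gripper_width: 0.0137
gripper_force: 40.0
```

```bash
python3 -c "
from h import *
for i in range(3):
    p,d=r.capture('scene'); go(NEST,.195,-109.66)
print(r.get_state()['moment'].round(2))
cv2.imwrite('pics/m7.png',cv2.resize(p[170:330,120:320,::-1],None,fx=3.5,fy=3.5))"
```

```text
t 17.9 tcp [0.6031 0.0113 0.1962] [-1.7996e+02  1.0000e-02 -1.0964e+02] F [-3.5 -0.1  6.6] w 0.013449245262353766
shift mm [0.7 0.2 1.2] turn [-0.0006  0.0002  0.0004]
t 17.95 tcp [0.603  0.0113 0.1962] [-1.7997e+02  1.0000e-02 -1.0964e+02] F [-4.3  1.2  7.1] w 0.013603289290909107
shift mm [0.7 0.2 1.2] turn [-0.0006  0.0002  0.0003]
t 18.0 tcp [0.603  0.0113 0.1962] [-1.7997e+02  1.0000e-02 -1.0964e+02] F [-3.5  0.9  6.6] w 0.013896636124101386
shift mm [0.7 0.2 1.2] turn [-0.0006  0.0001  0.0003]
[0.25 1.43 0.02]
```

View pics/m7.png

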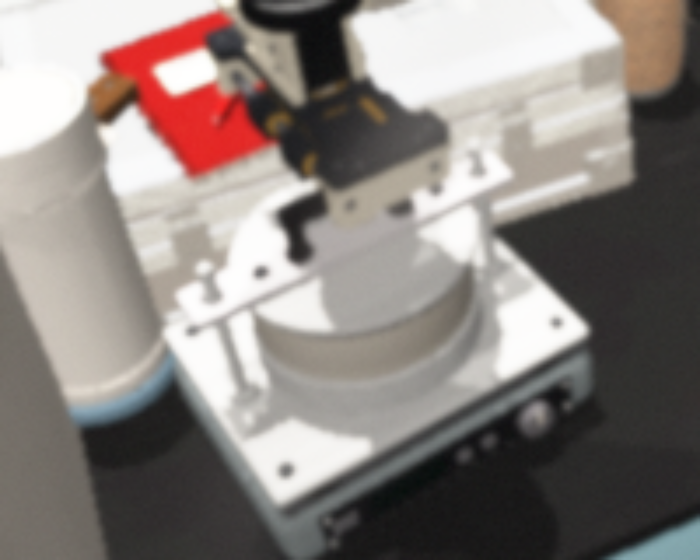

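The lid lies flat on the sieve with both rods standing through the holes (m7: 207,280 and 477,165), and the platform has sunk about 6 mm. The load is about 10 N including the lid, so I'll add a little.

Call:
{"fn": "carry_out", "kwargs": {
  "deltas": [
    [0.05, [0, 0, 0.8], [0, 0, 0]],
    [0.05, [0, 0, 1.6], [0, 0, 0]],
    [0.05, [0, 0, 2], [0, 0, 0]],
    [0.05, [0, 0, 2], [0, 0, 0]],
    [0.05, [0, 0, 2], [0, 0, 0]],
    [0.05, [0, 0, 2], [0, 0, 0]],
    [0.05, [0, 0, 2], [0, 0, 0]],
    [0.05, [0, 0, 2], [0, 0, 0]]
  ]
}}

```text
time_s: 18.8
tcp_pos: [0.6031, 0.0113, 0.1946]
eef_rot: [-180.0, 0.0, -109.6]
contact_force: [-5.2, 1.8, 8.7]
gripper_width: 0.0138
gripper_force: 40.0
```

```bash
python3 -c "
from h import *
for i in range(3):
    r.capture('scene'); go(NEST,.195,-109.66)
s=r.get_state()
if 6<s['contact_force'][2]<13: print(r.close_job())"
```

```text
t 18.85 tcp [0.6031 0.0113 0.1946] [-1.7995e+02  1.0000e-02 -1.0963e+02] F [-4.5  0.8  8.5] w 0.013941994998586562
shift mm [ 0.7  0.3 -0.4] turn [-0.0009  0.0003  0.0005]
t 18.9 tcp [0.6031 0.0113 0.1945] [-1.7995e+02  1.0000e-02 -1.0964e+02] F [-4.4  1.3  8.4] w 0.013667843027800894
shift mm [ 0.7  0.3 -0.5] turn [-0.0008  0.0002  0.0004]
t 18.95 tcp [0.6031 0.0113 0.1945] [-1.7995e+02  1.0000e-02 -1.0964e+02] F [-4.7  0.9  9.1] w 0.013949250480275767
shift mm [ 0.7  0.2 -0.5] turn [-0.0008  0.0002  0.0004]
the job is handed in; nothing more can be done
None
```

I handed the job in at about 19 s: the sieve is home against both posts, and the lid lies flat on it with both rods through its holes, still gripped and pressed down with about 12 N in all (lid's weight included, with about 4.5 N of sideways force left on the gripper); the verdict was not shown to me.

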